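# Open the tilted bayonet pot of a jeweller's tumbler and charge it with polishing balls

### The job

Unlock the cap of the tilted tumbler pot by turning it counterclockwise until its yellow marks meet those on the rim, lift it off and stand it upright in the middle of the felt-lined tray. Then pour all six white balls from the orange scoop into the pot, then stand the empty scoop upright on the bench and let go. Do not shift the tin, jar, beaker, cone or hammer.

Things in the scene. Friction and masses are not known exactly. Their poses are not given: they have to be found in the camera images.
- tumbler: Fixed tumbler: white foot, grey motor, blue pot leaning 30 deg. Origin: centre of the round mouth, 175 mm above the bench. z points out along the pot's axis (up, tilted 30 deg); horizontally the mouth leans towards -x. Rim radius 72, mouth radius 58 with a steel lip in to radius 44; lip has 40 deg gaps centred on +x and -x (yellow marks on rim). Pot 106 mm deep inside. Foot reaches 140 behind, 85 each side.
- cap: Aluminium bayonet cap, 250 g; z = pot axis, origin at disc underside (rim plane when home). Disc r 60, 8 thick; black bar on top 70 (along x) x 22 (y), z 8 to 46 mm; plug r 42 reaches z -24; 2 lugs at +x and -x (yellow marks). Starts turned about -0.8 to -1.2 rad from the tumbler's x, locked. Turns counterclockwise (seen from outside) to a stop near +0.2; lifts straight out only within 0.15 rad of x aligned.
- scoop: Orange open scoop, 120 g, 50 mm wide (y), 42 high, walls 3. Origin on its underside: floor x -10 to +52 mm, upright back wall at x 52; spout is a ramp rising 38 deg from the floor at x -10 to its lip at x -60, z 42 mm. Flat parallel sides, to grip across y near x +15. Holds 6 balls; they roll out over the lip when its spout is tipped down about 45 to 65 deg.
- tray: Fixed wooden tray, 150 (x) x 140 (y) x 20 mm high, blue felt floor at 5 mm, walls 5 mm; origin at the centre of its underside. The cap, standing upright on its plug in it, has its origin 29 mm above the bench.
- pot_inside (a point): Point on the pot's axis inside it, 60 mm below the mouth plane.
- ball1: White ceramic polishing ball, 20 mm diameter, 10 g; origin at its centre. Starts loose on the scoop's floor.
- ball2: White ceramic polishing ball, 20 mm diameter, 10 g; origin at its centre. Starts loose on the scoop's floor.
- ball3: White ceramic polishing ball, 20 mm diameter, 10 g; origin at its centre. Starts loose on the scoop's floor.
- ball4: White ceramic polishing ball, 20 mm diameter, 10 g; origin at its centre. Starts loose on the scoop's floor.
- ball5: White ceramic polishing ball, 20 mm diameter, 10 g; origin at its centre. Starts loose on the scoop's floor.
- ball6: White ceramic polishing ball, 20 mm diameter, 10 g; origin at its centre. Starts loose on the scoop's floor.
- tin: Low brass tin, bystander, 62 mm across, 34 mm high; origin at the centre of its underside.
- jar: Amber jar, bystander, 58 mm across, 105 mm high; origin at the centre of its underside.
- cone: Steel ring-sizing cone, bystander, standing, foot 68 mm across, 135 mm high; origin at the centre of its underside.
- beaker: Green glass beaker, bystander, 52 mm across, 90 mm high; origin at the centre of its underside.
- hammer: Hammer lying down, bystander, 200 mm long along its x, up to 90 mm across the head, under 35 mm high; origin on the bench near its middle.
Mind the look-alikes: they are no part of the job. What is shaped like the scoop but pink is not meant.

How it is judged:
On the way, in this order (a step that is already met when the one before it is completed fails the run):
1. the cap is off and standing in the tray (x of cap in the frame of tray between -0.04 and 0.04 m and y of cap in the frame of tray between -0.04 and 0.04 m and z of cap in the frame of tray below 0.036 m and angle between cap's own z axis and vertical below 0.12 rad), for 0.2 s.
2. all six balls are in the pot (distance between each of ball1, ball2, ball3, ball4, ball5, ball6 and pot_inside below 0.08 m and z of each of ball1, ball2, ball3, ball4, ball5, ball6 in the frame of tumbler below -0.02 m), for 0.2 s.
At the end, for the whole second after the job is handed in: All six balls lie in the pot, over 20 mm below its mouth plane and within 80 mm of pot_inside; the cap stands upright (within 0.12 rad) on the tray floor, within 40 mm of its centre along each side; the scoop stands upright (within 0.12 rad) on the bench; all at rest (all of step 1 and all of step 2 and height (world z) of scoop between -0.006 and 0.006 m and angle between scoop's own z axis and vertical below 0.12 rad and linear speed of each of cap, scoop, ball1, ball2, ball3, ball4, ball5, ball6 below 0.03 m/s); the robot touches nothing.
It fails at once if the tin is shifted by more than 30 mm (distance of tin from where it was at the start of the episode above 0.03 m).
It fails at once if the jar is shifted by more than 30 mm (distance of jar from where it was at the start of the episode above 0.03 m).
It fails at once if the cone is shifted by more than 30 mm (distance of cone from where it was at the start of the episode above 0.03 m).
It fails at once if the hammer is shifted by more than 30 mm (distance of hammer from where it was at the start of the episode above 0.03 m).
It fails at once if the beaker is shifted by more than 30 mm (distance of beaker from where it was at the start of the episode above 0.03 m).
It also fails if it takes over 72 s, if anything falls off the work surface, if the arm or the gripper's body presses on something with over 40 N, if the wrist force passes 120 N, or if a joint passes its speed limit or range.

### The arm

A 6-joint arm with a two-finger parallel gripper is mounted at the origin on the work surface. World frame = base frame: x ahead of the robot, y to its left, z up, the work surface at z = 0. Lengths are in m, angles in rad, forces in N, time in s.
With the tool pointing down it reaches from about 0.425 to 0.95 m from the base axis. Payload 3.5 kg.
Tool frame: the origin (TCP) lies at the very end of the fingers, on their centre line; the grasp point (between the pads) lies 19 mm behind it; z points along the fingers, y is the line along which they close (so a half turn about z gives the same grasp; the last joint's range is limited). The gripper opens to 85 mm and grips with 20 to 120 N. Pads are 22 mm wide; open, the fingers measure 114 mm over their backs; the gripper's body (76 mm by 85 mm) begins 54 mm behind the grasp point. The pads swing forward as they close: fully open they stand 13 mm farther back than shut.
Start: joints at [-1.346, 0.286, 1.577, -0, 1.279, -0.15], TCP at [0.247, -0.628, 0.231] pointing down, gripper open.
Joint ranges: [-2.77, 2.77], [-0.9, 2.22], [0.21, 2.48], [-1.53, 4.67], [0.24, 2.81], [-2.84, 2.84]. Speed limits (rad/s): [2.79, 2.79, 3.14, 3.14, 3.14, 3.14].

### API

Orientations are given as a unit quaternion [x, y, z, w].
In Python, from plant import ctrl gives the robot as it stands.
- The arm moves only by the tool carry_out, never from a script. Its argument "deltas" is one flat list of numbers, 6 for each row, row after row: the shift along the tool's x, y, z in m, then the turn, a rotation vector about the tool's x, y, z in rad. A call has 1 to 5 rows; each row is the pose to reach, as a shift and turn from the pose commanded when the call began, along the tool's axes at that moment; what a row does not reach only later rows make up. A row lasts 1/8 s, in which the tool goes at most 62.5 mm and 10.7 degrees, less where a joint would pass 70% of its speed; a pose out of reach is approached as far as the arm can. A call with a gripper value outside its range is refused whole. "grip" is the opening in per cent of the stroke, from 0 (shut) to 100 (fully open), set as the call begins (left out, the last holds). The fingers move at their own pace and stop on an object; "grip_force" is the grip in N (left out, the last holds). Time passes only in rows, so rows that repeat a pose let the fingers close. It gives the time, the measured TCP pose, the force, the opening and the grip force at its end, in the units of the state.
- ctrl.get_state(): the state, without advancing time (a new reading comes with each control period).
- ctrl.read_camera(name): name is "side" or "top" or "wrist"; returns (picture, depth): 480x640x3 uint8, red, green, blue; 480x640 float32, m along the optical axis (not along the pixel's ray), 0 where there is no reading.
- ctrl.camera_model(name): a dict with "intrinsics" (3x3 intrinsics, pixels), "extrinsics" (4x4, takes a point from world to camera coordinates); the wrist camera has in their place "hand_eye" (4x4, takes a point from camera to tool coordinates, whose origin is the TCP and whose axes are the flange's). Camera axes: x right, y down, z forward; pixel columns grow to the right and rows downward; lengths in m; the calibration is good to about 2 mm. A picture is of the moment at which its call begins: read the wrist's pose just before it. camera_model takes no time and is no camera call.
- ctrl.sign_off(): hands the job in; it is judged then, once.
Trained networks look in the newest picture that a camera, given by its name, has taken for a name from the list of things; names that differ only in an ending like _2 or _b are one class to them, and where a whole thing is asked for, a point or a joint stands for the part that bears it (a point fixed in the world has none). Each returns a list of dicts, best first, with "score" (0 to 1); they miss things now and then, are a little off and sometimes report something else, mostly with a low value. They report only what shows in the picture. A call takes as long as a camera call. They do not tell look-alikes from the thing itself.
- ctrl.find_in(camera, query): "uv" ([column, row] in pixels, amid what is visible of it).
The state is a dict: "time": time; "qpos": joint angles; "dq": joint speeds; "joint_efforts": joint torques, N m; "eef_pos": TCP position; "tcp_rot": TCP orientation; "contact_force": force on the tool from outside, world axes, zero at the start; "wrist_torque": the same for the moment, N m; "opening": opening from 0.0 (shut) to 1.0 (fully open); "finger_force": force on a finger pad.
Only numpy, scipy, OpenCV 4.12 (cv2) and the standard library are available. Lean on these libraries where they do the work, as an engineer would, in place of code of your own. Each camera call takes 0.05 s, during which the arm holds its last target. There are 200 camera calls.

## Working session

There is one attempt and no reset: what is moved stays moved. The work goes in short steps, Python scripts to look and compute and a tool call to move; the robot and the scene stay as the last step left them, time stands still between calls to the robot, and variables do not carry over. Pictures are saved under pics/ and viewed, at most 10 in all, crops included, and the job is handed in when it is done.

Besides the shell and the picture viewer there is one more tool, called as name(argument=value, ...), one argument or row to a line, values as JSON. carry_out: Moves the arm, as the interface text tells. Its arguments: {"type":"object","properties":{"deltas":{"type":"array"},"grip":{"type":"number"},"grip_force":{"type":"number"}},"required":["deltas"]}

```bash
ls; mkdir -p pics; cat > h.py <<'E'
import numpy as np, cv2
from scipy.spatial.transform import Rotation as R
from plant import ctrl
def T_tool(s=None):
    s=s or ctrl.get_state(); T=np.eye(4); T[:3,:3]=R.from_quat(s['tcp_rot']).as_matrix(); T[:3,3]=s['eef_pos']; return T
def cam2world(n):
    m=ctrl.camera_model(n)
    return np.array(m['intrinsics']), (T_tool()@np.array(m['hand_eye']) if n=='wrist' else np.linalg.inv(np.array(m['extrinsics'])))
def cloud(n,d,K,T):
    v,u=np.mgrid[:480,:640]; P=np.stack([(u-K[0,2])/K[0,0]*d,(v-K[1,2])/K[1,1]*d,d],-1)
    return P@T[:3,:3].T+T[:3,3]
def shoot(n,save=None):
    K,T=cam2world(n); p,d=ctrl.read_camera(n); p=np.array(p);d=np.array(d)
    if save: cv2.imwrite('pics/'+save,p[...,::-1])
    return p,d,cloud(n,d,K,T)
E
python3 - <<'E'
from h import *
print(ctrl.get_state())
names="tumbler cap scoop tray ball1 tin jar cone beaker hammer".split()
ims=[]
for n in ['top','side']:
    p,d,W=shoot(n,n+'0.png'); np.savez('/tmp/'+n,p=p,d=d,W=W); ims.append(p)
    for q in names:
        r=ctrl.find_in(n,q)
        for x in r[:2]:
            u,v=map(int,x['uv']); print(n,q,u,v,round(x['score'],2),W[v,u].round(3))
E
```

```text
pics
{'time': 0.0, 'qpos': array([-1.34601206e+00,  2.87194660e-01,  1.57815448e+00, -1.08406644e-05,
        1.27865843e+00, -1.49968341e-01]), 'dq': array([ 0.00193943,  0.0019407 , -0.00215422,  0.00093534,  0.00094595,
       -0.00155742]), 'joint_efforts': array([-1.69078089e-04, -4.05987740e+01, -2.92622477e+01, -1.88669369e-04,
        5.96410609e-03,  4.84213459e-06]), 'eef_pos': array([ 0.24697425, -0.6274831 ,  0.22994007]), 'tcp_rot': array([ 9.82495355e-01,  1.86283171e-01, -5.03432026e-05, -1.20642019e-03]), 'contact_force': array([ 0.06564407,  0.39150171, -0.20291301]), 'wrist_torque': array([-0.0102479 ,  0.00358099, -0.01678058]), 'finger_force': 0.0, 'opening': 0.9992023877330084}
top tumbler 336 175 0.71 [ 0.614 -0.047  0.21 ]
top cap 317 197 0.87 [ 0.572 -0.009  0.202]
top scoop 416 331 0.89 [ 0.29  -0.237  0.005]
top scoop 510 289 0.76 [ 0.385 -0.465  0.004]
top tray 177 283 0.75 [0.412 0.327 0.006]
top ball1 442 263 0.58 [ 0.448 -0.301  0.021]
top ball1 448 268 0.57 [ 0.436 -0.314  0.023]
top tin 372 287 0.75 [ 0.395 -0.132  0.036]
top jar 155 186 0.95 [0.626 0.351 0.094]
top cone 265 281 0.91 [0.41  0.105 0.113]
top cone 427 261 0.34 [ 0.452 -0.261  0.04 ]
top beaker 221 171 0.78 [0.681 0.223 0.01 ]
top hammer 491 196 0.89 [ 0.606 -0.424  0.026]
side tumbler 254 246 0.63 [0.598 0.031 0.096]
side cap 270 213 0.67 [0.55  0.008 0.21 ]
side scoop 340 209 0.85 [ 0.428 -0.277  0.032]
side scoop 372 229 0.79 [ 0.306 -0.214  0.029]
side tray 283 370 0.56 [0.407 0.322 0.007]
side tin 339 242 0.74 [ 0.388 -0.119  0.036]
side jar 184 352 0.75 [0.617 0.39  0.086]
side cone 308 302 0.77 [0.409 0.122 0.027]
side beaker 205 295 0.74 [0.672 0.198 0.046]
side hammer 305 175 0.59 [ 0.604 -0.441  0.022]
```

View pics/top0.png

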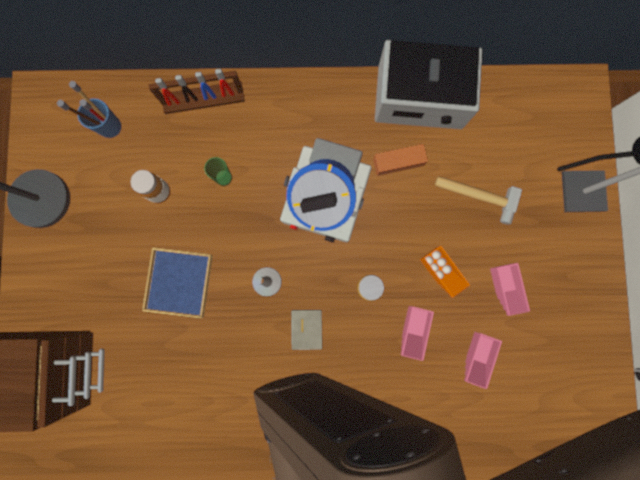

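View pics/side0.png

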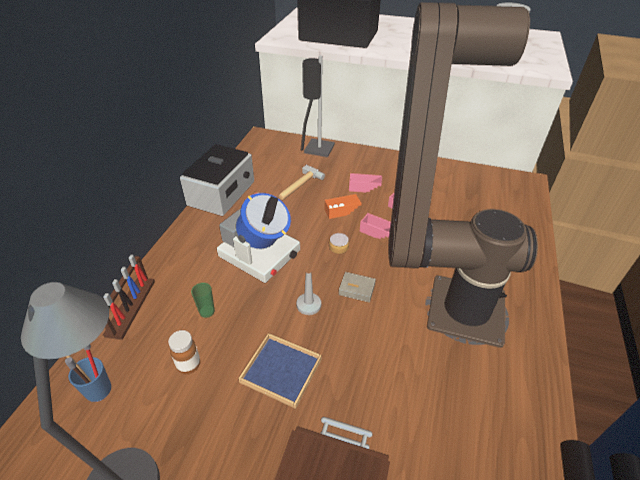

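The top picture shows the cap at (318,197) with its bar near (319,202) and the yellow rim marks around (330,167) and (312,228). The tray is at (178,283). The orange scoop with balls is at (444,271), with the balls at the upper left. The pink look-alikes are at (510,290), (417,333) and (483,360). The side view agrees. Next I'll get the geometry from the depth.

```bash
python3 - <<'E'
from h import *
for n in ['top','side']:
    f=np.load(f'/tmp/{n}.npz'); p,W=f['p'],f['W']; hsv=cv2.cvtColor(p,cv2.COLOR_RGB2HSV)
    H,S,V=[hsv[...,i].astype(int) for i in range(3)]
    near=(np.hypot(W[...,0]-.57,W[...,1])<.14)&(W[...,2]>.12)
    # disc: grey
    disc=near&(S<70)&(V>110); blk=near&(V<60)
    def plane(m):
        P=W[m]
        for k in range(4):
            c=np.median(P,0) if k==0 else P.mean(0); u=np.linalg.svd(P-c,full_matrices=False)[2][2]; u*=np.sign(u[2])
            r=(P-c)@u; P=P[abs(r)<max(.004,.0) ] if k else P[abs(r)<.015]
        return P.mean(0),u,len(P)
    print(n,'disc',plane(disc))
    B=W[blk]; print('bar',len(B),np.median(B,0))
    blue=near&(H>100)&(H<130)&(S>120); c,u,k=plane(disc)
    h=(W-c)@u; top=blue&(abs(h+.008)<.006)
    Q=W[top]; print('rim',len(Q),np.percentile(h[blue],[5,50,95]).round(3))
    # circle in plane
    a=np.cross(u,[0,1,0]);a/=np.linalg.norm(a);b=np.cross(u,a)
    (x,y),(w,hh),an=cv2.fitEllipse(np.float32(np.c_[(Q-c)@a,(Q-c)@b]*1e3)); print('rim ctr',c+a*x/1e3+b*y/1e3,w,hh)
    yel=near&(H>18)&(H<35)&(S>110)&(abs(h+.004)<.015)
    nl,lab,st,ce=cv2.connectedComponentsWithStats(yel.astype(np.uint8))
    for i in range(1,nl): print('yel',st[i,4],W[lab==i].mean(0).round(3))
    og=(H<15)&(S>200)&(V>120)&(np.hypot(W[...,0]-.43,W[...,1]+.31)<.1)
    wh=(S<60)&(V>170)&(np.hypot(W[...,0]-.43,W[...,1]+.31)<.07)
    O=W[og]; print('scoop',len(O),O.mean(0).round(4),cv2.minAreaRect(np.float32(O[:,:2]*1e3)),'zmax',np.percentile(O[:,2],[2,50,98]))
    print('balls',W[wh].mean(0).round(3))
    tr=(H>105)&(H<130)&(S>80)&(np.hypot(W[...,0]-.41,W[...,1]-.33)<.12)&(W[...,2]<.015)
    O=W[tr]; print('felt',len(O),cv2.minAreaRect(np.float32(O[:,:2]*1e3)),O[:,2].mean())
E
```

```text
top disc (array([ 0.57491129, -0.01650088,  0.18467448]), array([-0.47499796,  0.15615466,  0.86602117]), 1976)
bar 382 [ 0.55891243 -0.01083373  0.21488757]
rim 777 [-0.066 -0.008 -0.006]
rim ctr [ 0.5717234  -0.01452759  0.18257017] 132.32806396484375 133.95700073242188
yel 17 [ 0.631 -0.034  0.209]
yel 16 [ 0.579 -0.064  0.196]
yel 18 [0.564 0.034 0.171]
yel 11 [0.519 0.003 0.143]
scoop 157 [ 0.4292 -0.3     0.0226] ((431.1366271972656, -309.6002502441406), (112.50370025634766, 64.14068603515625), 34.46449661254883) zmax [-0.00176675  0.02157195  0.04386132]
balls [ 0.446 -0.292  0.021]
felt 2865 ((413.46734619140625, 325.6759033203125), (121.9907455444336, 134.50491333007812), 82.31861877441406) 0.006224077036217337
side disc (array([ 0.57221532, -0.01012039,  0.18164385]), array([-0.47260471,  0.15517954,  0.86750452]), 937)
bar 75 [0.56164171 0.00664095 0.20676485]
rim 431 [-0.066 -0.01  -0.005]
rim ctr [ 0.57112032 -0.0177681   0.18241533] 132.46514892578125 137.8939971923828
yel 7 [ 0.629 -0.038  0.209]
yel 10 [0.563 0.032 0.171]
yel 8 [ 0.52  -0.001  0.144]<stdin>:27: RuntimeWarning: Mean of empty slice.
  ret = um.true_divide(
Traceback (most recent call last):
IndexError: index -1 is out of bounds for axis 0 with size 0
```

```bash
cat >> h.py <<'E'
C0=np.array([.5752,-.0172,.1756]); N=np.array([-.474,.156,.8665]); N/=np.linalg.norm(N)
hd=-np.array([N[0],N[1],0]); hd/=np.linalg.norm(hd); YT=np.cross(N,hd); YT/=np.linalg.norm(YT); XT=np.cross(YT,N)
def capR(ang):  # tool orientation: z=-N, tool x = -cap x, cap turned by ang from tumbler x
    x=-(XT*np.cos(ang)+YT*np.sin(ang)); z=-N; return np.c_[x,np.cross(z,x),z]
def down(heading): 
    x=np.array([np.cos(heading),np.sin(heading),0]); z=np.array([0,0,-1.]); return np.c_[x,np.cross(z,x),z]
def plan(wps,T=None,dp=.058,dr=.18):
    "prints the delta of each waypoint from the previous one, rows needed"
    T=T_tool() if T is None else T; p,r=T[:3,3],R.from_matrix(T[:3,:3])
    for q,Rm in wps:
        s=r.inv().apply(np.array(q)-p); v=(r.inv()*R.from_matrix(Rm)).as_rotvec()
        n=max(np.linalg.norm(s)/dp,np.linalg.norm(v)/dr)
        print('rows %.1f'%n,s.round(4).tolist(),v.round(3).tolist())
        if n>5: 
            k=int(np.ceil(n/5)); print('   split /',k,(s/k).round(4).tolist(),'(if no turn)')
        p,r=np.array(q),R.from_matrix(Rm)
def lerp(A,B,k):
    from scipy.spatial.transform import Slerp
    sl=Slerp([0,1],R.from_matrix([A[1],B[1]])); return [(np.array(A[0])*(1-t)+np.array(B[0])*t,sl(t).as_matrix()) for t in np.linspace(0,1,k+1)[1:]]
E
python3 - <<'E'
from h import *
T=T_tool()
plan(lerp((T[:3,3],T[:3,:3]),(C0+N*.16,capR(-1.05)),3))
E
```

```text
rows 4.0 [0.1558, -0.1665, -0.0276] [-0.186, 0.034, -0.455]
rows 4.0 [0.2129, -0.0741, -0.0441] [-0.186, 0.034, -0.455]
rows 4.0 [0.2234, 0.0352, -0.0403] [-0.186, 0.034, -0.455]
```

carry_out(
  deltas=[0.156,-0.166,-0.028,-0.186,0.034,-0.455,0.156,-0.166,-0.028,-0.186,0.034,-0.455,0.156,-0.166,-0.028,-0.186,0.034,-0.455,0.156,-0.166,-0.028,-0.186,0.034,-0.455,0.156,-0.166,-0.028,-0.186,0.034,-0.455],
  grip=100,
)

```text
time: 1.72
eef_pos: [0.3326, -0.4145, 0.2604]
tcp_rot: [0.91, 0.403, 0.034, 0.088]
contact_force: [-0.7, -0.3, 0.0]
opening: 1.0
finger_force: 0.0
```

carry_out(
  deltas=[0.213,-0.074,-0.044,-0.186,0.034,-0.455,0.213,-0.074,-0.044,-0.186,0.034,-0.455,0.213,-0.074,-0.044,-0.186,0.034,-0.455,0.213,-0.074,-0.044,-0.186,0.034,-0.455,0.213,-0.074,-0.044,-0.186,0.034,-0.455],
)

```text
time: 2.35
eef_pos: [0.4167, -0.2033, 0.2879]
tcp_rot: [0.783, 0.595, 0.066, 0.17]
contact_force: [1.0, -0.0, 0.2]
opening: 1.0
finger_force: 0.0
```

carry_out(
  deltas=[0.223,0.035,-0.04,-0.186,0.034,-0.455,0.223,0.035,-0.04,-0.186,0.034,-0.455,0.223,0.035,-0.04,-0.186,0.034,-0.455,0.223,0.035,-0.04,-0.186,0.034,-0.455,0.223,0.035,-0.04,-0.186,0.034,-0.455],
)

```text
time: 2.98
eef_pos: [0.5006, 0.0081, 0.3146]
tcp_rot: [0.609, 0.75, 0.093, 0.241]
contact_force: [-0.0, -0.0, 0.2]
opening: 1.0
finger_force: 0.0
```

```bash
cat > capm.py <<'E'
from h import *
import sys
p,d,W=shoot('wrist',sys.argv[1]); hsv=cv2.cvtColor(p,cv2.COLOR_RGB2HSV); H,S,V=[hsv[...,i].astype(int) for i in range(3)]
h=(W-C0)@N; X=(W-C0)@XT; Y=(W-C0)@YT; r=np.hypot(X,Y); ok=d>0
disc=ok&(abs(h-.008)<.008)&(r<.058)&(S<80)&(V>90)
P=W[disc]; c=P.mean(0); u=np.linalg.svd(P-c,full_matrices=False)[2][2]; u*=np.sign(u[2]); print('n',u,'h disc',np.median(h[disc]),disc.sum())
bar=ok&(h>.04)&(h<.055)&(r<.05)
(x,y),(w,hh),a=cv2.minAreaRect(np.float32(np.c_[X[bar],Y[bar]]*1e3)); print('bar ctr mm',x,y,w,hh,a,'h',np.percentile(h[bar],95),bar.sum())
yel=ok&(H>18)&(H<36)&(S>110)&(V>90)&(abs(h-.004)<.012)&(r<.08)
nl,lab,st,ce=cv2.connectedComponentsWithStats(yel.astype(np.uint8))
for i in range(1,nl):
    if st[i,4]>15: m=lab==i; print('yel',st[i,4],'ang %.3f r %.3f'%(np.arctan2(Y[m].mean(),X[m].mean()),r[m].mean()),ce[i].round())
bl=ok&(H>100)&(H<130)&(S>120)&(abs(h)<.008)&(r<.08); 
if bl.sum()>200: print('rim',cv2.fitEllipse(np.float32(np.c_[X[bl],Y[bl]]*1e3)),bl.sum())
E
python3 capm.py w1.png
```

```text
n [-0.47523105  0.15439528  0.86620872] h disc 0.006453958608336136 11704
bar ctr mm -1.2120075225830078 1.3399085998535156 21.989320755004883 69.57904052734375 29.62006187438965 h 0.045419806672187105 2696
yel 147 ang 2.096 r 0.052 [316. 157.]
yel 121 ang 3.129 r 0.067 [246. 179.]
yel 89 ang 0.015 r 0.066 [383. 255.]
yel 71 ang -1.057 r 0.052 [316. 279.]
rim ((-0.5275349617004395, 0.3162803649902344), (133.18548583984375, 133.38038635253906), 13.722354888916016) 5216
```

View pics/w1.png

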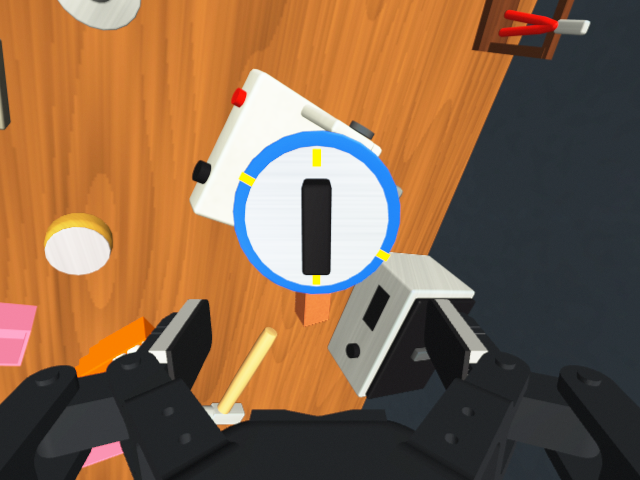

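The bar is at -1.054 rad and the centre is within 1 mm of my model. Descending, then closing the gripper.

```bash
python3 - <<'E'
from h import *
plan([(C0+N*.0135-XT*.0008+YT*.0008,capR(-1.054))])
E
```

```text
rows 2.5 [0.0019, -0.0007, 0.1459] [0.0, -0.001, 0.006]
```

carry_out(
  deltas=[0.001,-0.0005,0.05,0,0,0,0.002,-0.0007,0.1,0,0,0,0.002,-0.0007,0.13,0,0,0.006,0.002,-0.0007,0.142,0,0,0.006,0.002,-0.0007,0.146,0,0,0.006],
)

```text
time: 3.65
eef_pos: [0.5679, -0.0154, 0.1867]
tcp_rot: [0.613, 0.746, 0.093, 0.241]
contact_force: [0.2, -0.9, 0.6]
opening: 0.996
finger_force: 0.0
```

carry_out(
  deltas=[0,0,0,0,0,0,0,0,0,0,0,0,0,0,0,0,0,0,0,0,0,0,0,0,0,0,0,0,0,0],
  grip=0,
  grip_force=80,
)

```text
time: 4.28
eef_pos: [0.5681, -0.0136, 0.1882]
tcp_rot: [0.612, 0.747, 0.094, 0.241]
contact_force: [-5.7, 1.9, 5.3]
opening: 0.243
finger_force: 79.7
```

carry_out(
  deltas=[0,0,0,0,0,-0.1,0,0,0,0,0,-0.21,0,0,0,0,0,-0.32,0,0,0,0,0,-0.43,0,0,0,0,0,-0.54],
)

```text
time: 4.9
eef_pos: [0.5682, -0.0135, 0.1883]
tcp_rot: [0.39, 0.884, 0.026, 0.258]
contact_force: [-4.5, 1.3, 5.5]
opening: 0.248
finger_force: 79.5
```

carry_out(
  deltas=[0,0,0,0,0,-0.11,0,0,0,0,0,-0.22,0,0,0,0,0,-0.34,0,0,0,0,0,-0.45,0,0,0,0,0,-0.514],
)

```text
time: 5.52
eef_pos: [0.5682, -0.0135, 0.1883]
tcp_rot: [0.153, 0.954, -0.04, 0.256]
contact_force: [-4.6, 1.5, 4.9]
opening: 0.246
finger_force: 79.5
```

```bash
python3 capm.py w2.png; python3 -c "
from h import *
s=ctrl.get_state();print(s['contact_force'],s['wrist_torque'],s['qpos']);T=T_tool();x=-T[:3,0];print(np.arctan2(x@YT,x@XT))"
```

```text
n [-0.47484436  0.15492226  0.86632669] h disc 0.0064217746754371575 26296
bar ctr mm -3.699483871459961 2.89288330078125 66.72063446044922 49.50132751464844 23.603805541992188 h 0.05129970219418797 12042
yel 517 ang 3.132 r 0.067 [316. 146.]
yel 580 ang 3.110 r 0.052 [318. 185.]
rim ((0.6625595092773438, 1.1849461793899536), (134.1746063232422, 134.8286895751953), 86.99613952636719) 12711
[-5.10581673  1.77045308  5.24210797] [0.23344037 0.4284422  0.0051578 ] [-0.17038732 -0.14495304  2.17962701 -0.12872003  0.59106314 -1.33596672]
0.00019980803632539755
```

```bash
python3 - <<'E'
from h import *
T=T_tool(); a=(T[:3,3]+N*.13,T[:3,:3]); h=np.deg2rad(161.8)
b=(np.array([.413,.326,.2]),down(h)); 
plan([a]+lerp(a,b,2)+[(np.array([.413,.326,.052]),down(h))])
E
```

```text
rows 2.2 [-0.0002, 0.0003, -0.13] [0.0, 0.0, 0.0]
rows 3.0 [0.1069, 0.137, -0.0033] [0.001, 0.262, 0.0]
rows 3.0 [0.1041, 0.137, 0.0244] [0.001, 0.262, 0.0]
rows 2.6 [-0.0, -0.0, 0.148] [0.0, -0.0, 0.0]
```

carry_out(
  deltas=[0,0,-0.006,0,0,0,0,0,-0.02,0,0,0,0,0,-0.045,0,0,0,0,0,-0.085,0,0,0,0,0,-0.13,0,0,0],
)

```text
time: 6.2
eef_pos: [0.5042, 0.0067, 0.2992]
tcp_rot: [0.154, 0.954, -0.04, 0.253]
contact_force: [0.6, -0.9, -3.2]
opening: 0.244
finger_force: 78.9
```

carry_out(
  deltas=[0.036,0.046,-0.001,0,0.087,0,0.071,0.091,-0.002,0,0.175,0,0.107,0.137,-0.003,0.001,0.262,0,0.107,0.137,-0.003,0.001,0.262,0],
)

```text
time: 6.7
eef_pos: [0.4576, 0.1686, 0.2473]
tcp_rot: [0.155, 0.98, -0.02, 0.126]
contact_force: [-0.7, -0.7, -3.0]
opening: 0.243
finger_force: 80.0
```

carry_out(
  deltas=[0.035,0.046,0.008,0,0.087,0,0.07,0.091,0.016,0,0.175,0,0.104,0.137,0.024,0.001,0.262,0,0.104,0.137,0.024,0.001,0.262,0,0.104,0.137,0.024,0.001,0.262,0],
)

```text
time: 7.32
eef_pos: [0.4135, 0.3251, 0.1994]
tcp_rot: [0.159, 0.987, -0.0, -0.0]
contact_force: [0.2, -0.6, -1.7]
opening: 0.242
finger_force: 80.8
```

```bash
python3 - <<'E'
from h import *
plan([([.413,.326,.056],down(np.deg2rad(161.8)))])
p,d,W=shoot('wrist','w3.png')
hsv=cv2.cvtColor(p,cv2.COLOR_RGB2HSV); H,S,V=[hsv[...,i].astype(int) for i in range(3)]
tr=(H>105)&(H<130)&(S>80)&(np.hypot(W[...,0]-.41,W[...,1]-.33)<.12)&(W[...,2]<.015)
O=W[tr]; print('felt',len(O),cv2.minAreaRect(np.float32(O[:,:2]*1e3)),O[:,2].mean())
E
```

```text
rows 2.5 [0.0007, 0.0007, 0.1434] [-0.0, 0.0, -0.002]
felt 4681 ((368.3289489746094, 329.513916015625), (128.30810546875, 47.993614196777344), 81.60328674316406) 0.004497584853558347
```

View pics/w3.png

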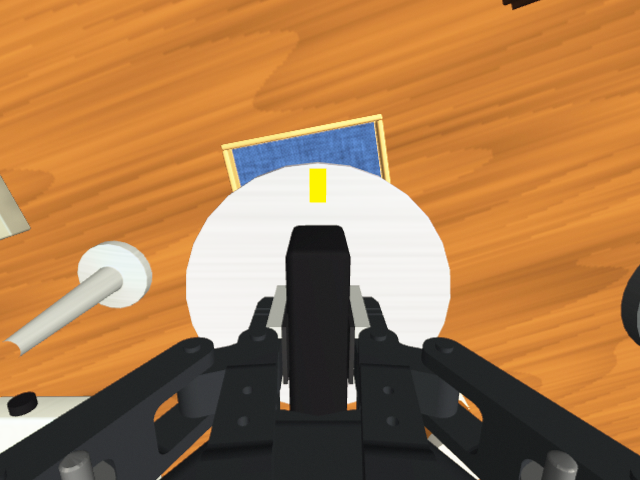

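The cap hangs level above the tray, which shows behind the disc at (305,150), well clear of the cone. Lowering it.

carry_out(
  deltas=[0.001,0.001,0.055,0,0,0,0.001,0.001,0.1,0,0,0,0.001,0.001,0.13,0,0,0,0.001,0.001,0.143,0,0,0,0.001,0.001,0.143,0,0,0],
)

```text
time: 8.0
eef_pos: [0.4128, 0.3265, 0.0565]
tcp_rot: [0.16, 0.987, 0.0, -0.0]
contact_force: [0.2, -0.1, -2.6]
opening: 0.243
finger_force: 80.7
```

carry_out(
  deltas=[0,0,0.003,0,0,0,0,0,0.006,0,0,0,0,0,0.008,0,0,0,0,0,0.009,0,0,0],
)

```text
time: 8.5
eef_pos: [0.4125, 0.3272, 0.0473]
tcp_rot: [0.159, 0.987, 0.0, -0.0]
contact_force: [-0.4, -0.5, -2.8]
opening: 0.244
finger_force: 80.7
```

Still carrying the weight, so go 2 to 3 mm lower.

carry_out(
  deltas=[0,0,0.001,0,0,0,0,0,0.002,0,0,0,0,0,0.0025,0,0,0],
)

```text
time: 8.88
eef_pos: [0.4124, 0.3271, 0.0446]
tcp_rot: [0.159, 0.987, 0.0, -0.001]
contact_force: [-0.2, 0.5, -2.8]
opening: 0.244
finger_force: 80.7
```

carry_out(
  deltas=[0,0,0.001,0,0,0,0,0,0.002,0,0,0,0,0,0.002,0,0,0],
)

```text
time: 9.25
eef_pos: [0.4124, 0.3272, 0.0446]
tcp_rot: [0.159, 0.987, -0.0, -0.001]
contact_force: [-4.6, -3.5, 10.2]
opening: 0.24
finger_force: 82.7
```

carry_out(
  deltas=[0,0,-0.001,0,0,0,0,0,-0.001,0,0,0,0,0,-0.001,0,0,0,0,0,-0.001,0,0,0,0,0,-0.001,0,0,0],
  grip=100,
)

```text
time: 9.88
eef_pos: [0.4124, 0.3271, 0.0436]
tcp_rot: [0.159, 0.987, 0.0, -0.001]
contact_force: [0.0, -0.1, -1.2]
opening: 0.998
finger_force: 0.0
```

carry_out(
  deltas=[0,0,-0.03,0,0,0,0,0,-0.08,0,0,0,0,0,-0.14,0,0,0,0,0,-0.2,0,0,0,0,0,-0.24,0,0,0],
)

```text
time: 10.5
eef_pos: [0.4132, 0.3274, 0.2874]
tcp_rot: [0.159, 0.987, 0.001, 0.001]
contact_force: [-1.1, -0.1, 0.1]
opening: 0.999
finger_force: 0.0
```

```bash
python3 - <<'E'
from h import *
s=ctrl.get_state(); print(s['qpos'],s['eef_pos'],s['opening'])
p,d,W=shoot('wrist','w4.png'); 
m=(d>0)&(W[...,2]>.028)&(W[...,2]<.045)&(np.hypot(W[...,0]-.413,W[...,1]-.326)<.08)
print('disc',cv2.minAreaRect(np.float32(W[m][:,:2]*1e3)),np.percentile(W[m][:,2],[5,50,95]))
T=T_tool(); a=(T[:3,3],T[:3,:3]); hm=np.deg2rad(100); b=([.48,0,.3],down(hm)); c=([.40,-.33,.22],down(np.deg2rad(37)))
plan(lerp(a,b,2)+lerp(b,c,2))
E
```

```text
[ 4.77017873e-01 -8.52891851e-02  1.87594051e+00  8.61611651e-04
  1.34718495e+00 -7.74525227e-01] [0.4132421  0.32738922 0.28743199] 0.9986650486265936
disc ((412.394775390625, 326.89923095703125), (118.83914947509766, 118.30562591552734), 28.026042938232422) [0.0345526  0.03586262 0.03716768]
rows 3.0 [-0.0824, -0.1457, -0.0041] [0.007, 0.001, 0.538]
rows 3.0 [-0.1454, -0.0829, -0.0035] [0.007, 0.001, 0.538]
rows 3.1 [-0.1555, -0.068, 0.04] [0.0, -0.0, 0.55]
rows 3.1 [-0.1682, 0.0233, 0.04] [0.0, 0.0, 0.55]
```

The cap stands level at the tray centre. Next, over to the scoop.

carry_out(
  deltas=[-0.082,-0.146,-0.004,0.005,0,0.54,-0.082,-0.146,-0.004,0.005,0,0.54,-0.082,-0.146,-0.004,0.005,0,0.54,-0.082,-0.146,-0.004,0.005,0,0.54],
)

```text
time: 11.05
eef_pos: [0.4451, 0.1604, 0.2874]
tcp_rot: [0.419, 0.908, -0.003, -0.001]
contact_force: [-0.9, 0.3, 0.5]
opening: 1.0
finger_force: 0.0
```

carry_out(
  deltas=[-0.145,-0.083,-0.004,0,0,0.54,-0.145,-0.083,-0.004,0,0,0.54,-0.145,-0.083,-0.004,0,0,0.54,-0.145,-0.083,-0.004,0,0,0.54],
)

```text
time: 11.55
eef_pos: [0.4768, -0.0027, 0.2918]
tcp_rot: [0.645, 0.764, -0.003, -0.001]
contact_force: [0.3, 1.3, 0.6]
opening: 0.999
finger_force: 0.0
```

carry_out(
  deltas=[-0.155,-0.068,0.04,0,0,0.55,-0.155,-0.068,0.04,0,0,0.55,-0.155,-0.068,0.04,0,0,0.55,-0.155,-0.068,0.04,0,0,0.55],
)

```text
time: 12.05
eef_pos: [0.435, -0.1662, 0.2514]
tcp_rot: [0.828, 0.561, -0.003, -0.001]
contact_force: [-0.2, 0.8, -1.0]
opening: 1.003
finger_force: 0.0
```

carry_out(
  deltas=[-0.168,0.023,0.04,0,0,0.55,-0.168,0.023,0.04,0,0,0.55,-0.168,0.023,0.04,0,0,0.55,-0.168,0.023,0.04,0,0,0.55,-0.168,0.023,0.04,0,0,0.55],
)

```text
time: 12.68
eef_pos: [0.396, -0.3288, 0.2137]
tcp_rot: [0.948, 0.318, -0.002, 0.001]
contact_force: [-0.4, -0.2, -0.1]
opening: 0.999
finger_force: 0.0
```

```bash
python3 - <<'E'
from h import *
T=T_tool(); print(T.round(3))
p,d,W=shoot('wrist','w5.png'); hsv=cv2.cvtColor(p,cv2.COLOR_RGB2HSV); H,S,V=[hsv[...,i].astype(int) for i in range(3)]
og=(d>0)&(H<=14)&(S>215)&(V>110)&(np.hypot(W[...,0]-.43,W[...,1]+.31)<.1)
og=cv2.morphologyEx(og.astype(np.uint8),cv2.MORPH_OPEN,np.ones((3,3)))
nl,lab,st,ce=cv2.connectedComponentsWithStats(og); i=1+np.argmax(st[1:,4]); m=lab==i
P=W[m]; t=P[(P[:,2]>.037)&(P[:,2]<.05)]
for nm,O in (('all',P),('top edge',t)): print(nm,len(O),cv2.minAreaRect(np.float32(O[:,:2]*1e3)),O.mean(0).round(4),np.percentile(O[:,2],[2,98]))
print(cv2.boundingRect(m.astype(np.uint8)))
E
```

```text
[[ 0.798  0.602 -0.003  0.396]
 [ 0.602 -0.798 -0.003 -0.329]
 [-0.004  0.    -1.     0.214]
 [ 0.     0.     0.     1.   ]]
all 51 ((474.03948974609375, -276.7502136230469), (0.18262360990047455, 14.203827857971191), 33.974395751953125) [ 0.474  -0.2766  0.0201] [0.00191176 0.03701835]
top edge 2 ((477.28173828125, -281.5097961425781), (0.782024621963501, 0.0), 121.81198120117188) [ 0.4773 -0.2815  0.0376] [0.03704061 0.03810868]
(316, 102, 17, 3)
```

View pics/w5.png

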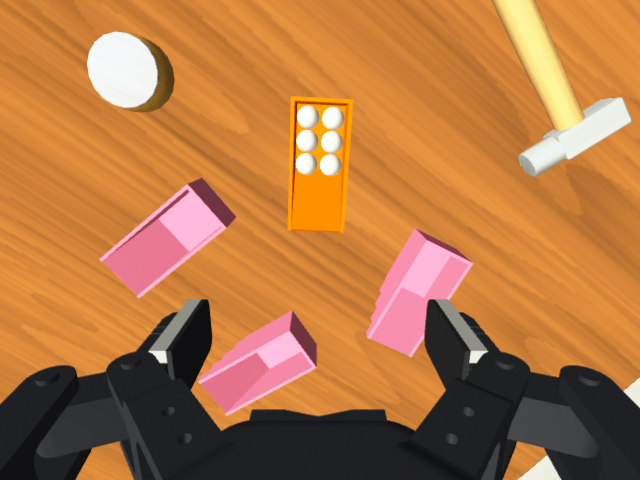

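The picture shows the orange scoop at (321,165), with its back wall at the top (row 98), its lip at row 231, and the six balls at rows 118–164. The pink ones at (168,240) and (420,290) are clear of the finger lanes.

```bash
python3 - <<'E'
from h import *
p,d,W=shoot('wrist'); 
box=np.zeros((480,640),bool); box[88:242,275:365]=1
m=box&(d>0)&(W[...,2]>.034)&(W[...,2]<.055)
O=W[m]; T=T_tool()
rc=cv2.minAreaRect(np.float32(O[:,:2]*1e3)); print(rc,len(O),np.percentile(O[:,2],[5,50,95]))
L=(O-T[:3,3])@T[:3,:3]; print('tool x',np.percentile(L[:,0],[.5,99.5]),'y',np.percentile(L[:,1],[.5,99.5]))
b=cv2.boxPoints(rc); print(b.round(1).tolist())
E
```

```text
((428.3013610839844, -304.6376647949219), (113.1324691772461, 50.0699462890625), 34.21257400512695) 1912 [0.03494502 0.04031222 0.04189404]
tool x [-0.01510928  0.09788842] y [-0.02663456  0.02688504]
[[367.3999938964844, -315.70001220703125], [395.6000061035156, -357.1000061035156], [489.20001220703125, -293.5], [461.0, -252.10000610351562]]
```

```bash
python3 - <<'E'
from h import *
h=np.deg2rad(34.2)
plan([([.4436,-.2942,.1],down(h)),([.4436,-.2942,.009],down(h))])
E
```

```text
rows 2.2 [0.0594, 0.0009, 0.1138] [0.001, 0.005, 0.049]
rows 1.6 [0.0, 0.0, 0.091] [0.0, 0.0, 0.0]
```

carry_out(
  deltas=[0.03,0.0005,0.05,0.001,0.004,0.049,0.0594,0.0009,0.1,0.001,0.004,0.049,0.0594,0.0009,0.114,0.001,0.004,0.049,0.0594,0.0009,0.114,0.001,0.004,0.049],
)

```text
time: 13.28
eef_pos: [0.4425, -0.2952, 0.0991]
tcp_rot: [0.956, 0.293, -0.001, -0.0]
contact_force: [0.7, 0.1, 0.3]
opening: 0.998
finger_force: 0.0
```

carry_out(
  deltas=[0,0,0.03,0,0,0,0,0,0.055,0,0,0,0,0,0.075,0,0,0,0,0,0.088,0,0,0,0,0,0.091,0,0,0],
)

```text
time: 13.9
eef_pos: [0.4428, -0.2969, 0.0091]
tcp_rot: [0.956, 0.292, -0.0, 0.001]
contact_force: [-0.5, -0.5, 0.6]
opening: 1.002
finger_force: 0.0
```

carry_out(
  deltas=[0,0,0,0,0,0,0,0,0,0,0,0,0,0,0,0,0,0,0,0,0,0,0,0],
  grip=0,
  grip_force=60,
)

```text
time: 14.4
eef_pos: [0.4432, -0.2969, 0.0095]
tcp_rot: [0.956, 0.292, -0.0, 0.001]
contact_force: [-0.7, 0.3, 5.1]
opening: 0.574
finger_force: 63.3
```

```bash
cat >> h.py <<'E'
LIP=np.array([-.073,0,-.0325])
def pour(th,ul,zl):
    "tool pose with lip at mouth centre + ul*hd, zl above mouth centre, spout down by th deg"
    t=np.deg2rad(th); Z=np.array([0,0,1.]); x=-np.cos(t)*hd+np.sin(t)*Z; z=-(np.sin(t)*hd+np.cos(t)*Z)
    Rm=np.c_[x,np.cross(z,x),z]; return C0+ul*hd+zl*Z-Rm@LIP,Rm
E
python3 - <<'E'
from h import *
T=T_tool(); a=(T[:3,3]+[0,0,.21],T[:3,:3]); b=pour(0,-.035,.07)
w=[a]+lerp(a,b,3); c=pour(20,-.03,.04)
print(a[0],b[0])
plan(w+[c,pour(40,-.028,.015),pour(55,-.028,.012),pour(65,-.028,.012)])
E
```

```text
[ 0.4431752  -0.29686607  0.21954629] [0.47261309 0.01656278 0.2131    ]
rows 3.6 [-0.0002, 0.0004, -0.21] [0.0, 0.0, 0.0]
rows 4.1 [0.0665, -0.0811, 0.0019] [0.0, 0.001, -0.743]
rows 4.1 [0.1039, -0.0147, 0.002] [0.0, 0.001, -0.743]
rows 4.1 [0.0864, 0.0595, 0.0021] [0.0, 0.001, -0.743]
rows 1.9 [0.0017, -0.0, 0.0031] [-0.0, 0.349, 0.0]
rows 1.9 [-0.0037, 0.0, -0.0041] [0.0, 0.349, -0.0]
rows 1.5 [0.004, 0.0, -0.0177] [-0.0, 0.262, 0.0]
rows 1.0 [0.0045, -0.0, -0.0132] [0.0, 0.175, -0.0]
```

carry_out(
  deltas=[0,0,-0.02,0,0,0,0,0,-0.06,0,0,0,0,0,-0.11,0,0,0,0,0,-0.17,0,0,0,0,0,-0.21,0,0,0],
)

```text
time: 15.02
eef_pos: [0.4428, -0.2961, 0.2205]
tcp_rot: [0.956, 0.292, -0.0, 0.001]
contact_force: [-0.5, 0.6, -2.0]
opening: 0.576
finger_force: 62.9
```

carry_out(
  deltas=[0.013,-0.016,0,0,0,-0.149,0.027,-0.032,0.001,0,0,-0.297,0.04,-0.049,0.001,0,0,-0.446,0.053,-0.065,0.002,0,0,-0.594,0.066,-0.081,0.002,0,0,-0.743],
)

```text
time: 15.65
eef_pos: [0.4513, -0.1908, 0.2148]
tcp_rot: [0.784, 0.621, -0.001, -0.001]
contact_force: [-0.1, 0.3, -1.3]
opening: 0.576
finger_force: 62.8
```

carry_out(
  deltas=[0.021,-0.003,0,0,0,-0.149,0.042,-0.006,0.001,0,0,-0.297,0.062,-0.009,0.001,0,0,-0.446,0.083,-0.012,0.002,0,0,-0.594,0.104,-0.015,0.002,0,0,-0.743],
)

```text
time: 16.27
eef_pos: [0.4609, -0.0863, 0.2128]
tcp_rot: [0.505, 0.863, -0.001, -0.001]
contact_force: [0.3, 1.3, -2.0]
opening: 0.579
finger_force: 62.8
```

carry_out(
  deltas=[0.017,0.012,0,0,0,-0.149,0.035,0.024,0.001,0,0,-0.297,0.052,0.036,0.001,0,0,-0.446,0.069,0.048,0.002,0,0,-0.594,0.086,0.06,0.002,0,0,-0.743],
)

```text
time: 16.9
eef_pos: [0.4713, 0.0178, 0.2107]
tcp_rot: [0.157, 0.988, -0.0, -0.002]
contact_force: [-0.6, -0.1, -1.6]
opening: 0.573
finger_force: 62.8
```

```bash
python3 - <<'E'
from h import *
print(ctrl.get_state()['qpos'].round(3))
p,d,W=shoot('wrist'); cv2.imwrite('pics/w6.png',p[...,::-1])
q,d,W=shoot('top'); q=q[100:300,220:460,::-1]; cv2.imwrite('pics/t6.png',np.hstack([cv2.resize(q,(400,333)),cv2.resize(p[...,::-1],(400,333))]))
plan([pour(20,-.03,.035),pour(40,-.028,.015),pour(55,-.028,.012),pour(65,-.028,.012)])
E
```

```text
[-1.770e-01 -1.540e-01  2.080e+00 -1.000e-03  1.220e+00 -1.433e+00]
rows 1.9 [-0.0001, -0.0015, 0.0058] [-0.001, 0.346, 0.001]
rows 1.9 [-0.002, 0.0, -0.0088] [0.0, 0.349, -0.0]
rows 1.5 [0.004, 0.0, -0.0177] [-0.0, 0.262, 0.0]
rows 1.0 [0.0045, -0.0, -0.0132] [0.0, 0.175, -0.0]
```

View pics/t6.png

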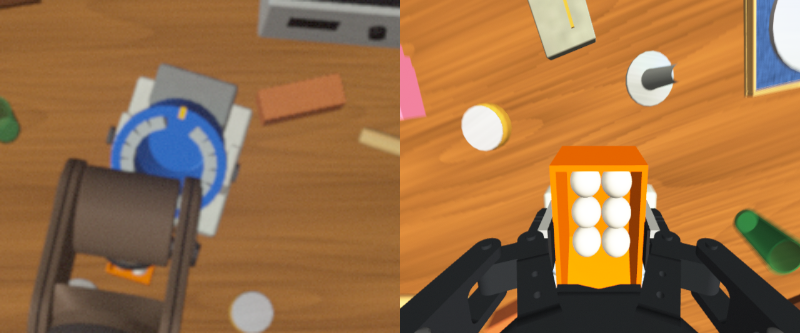

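All six balls are in the scoop, and the open pot is ahead. Tipping in stages.

carry_out(
  deltas=[0,-0.001,0.002,0,0.115,0,0,-0.0015,0.004,0,0.23,0,0,-0.0015,0.006,0,0.346,0],
)

```text
time: 17.38
eef_pos: [0.4716, 0.0149, 0.2057]
tcp_rot: [0.158, 0.972, 0.027, -0.172]
contact_force: [0.0, -1.1, -2.5]
opening: 0.578
finger_force: 62.8
```

carry_out(
  deltas=[-0.001,0,-0.003,0,0.12,0,-0.001,0,-0.006,0,0.23,0,-0.002,0,-0.009,0,0.349,0],
)

```text
time: 17.75
eef_pos: [0.4766, 0.0132, 0.2134]
tcp_rot: [0.151, 0.927, 0.054, -0.338]
contact_force: [-0.5, 0.1, -2.6]
opening: 0.578
finger_force: 62.8
```

carry_out(
  deltas=[0.001,0,-0.004,0,0.06,0,0.002,0,-0.008,0,0.12,0,0.003,0,-0.013,0,0.19,0,0.004,0,-0.018,0,0.262,0,0.004,0,-0.018,0,0.262,0],
)

```text
time: 18.38
eef_pos: [0.4847, 0.0106, 0.2288]
tcp_rot: [0.142, 0.876, 0.073, -0.455]
contact_force: [-0.3, -0.6, -2.0]
opening: 0.579
finger_force: 63.1
```

```bash
python3 - <<'E'
from h import *
print(ctrl.get_state()['qpos'].round(3)); P,_=pour(55,-.028,.012); print(P,T_tool()[:3,3])
p,d,W=shoot('wrist'); q,d,W=shoot('side'); q=q[150:300,180:360,::-1]
cv2.imwrite('pics/t7.png',np.hstack([cv2.resize(q,(400,333)),cv2.resize(p[...,::-1],(400,333))]))
plan([pour(65,-.028,.012),pour(72,-.028,.012)])
E
```

```text
[-0.228  0.397  1.642  0.085  2.057 -1.475]
[0.48354285 0.01296564 0.22875687] [0.48465467 0.01057376 0.2288078 ]
rows 1.0 [0.0045, 0.0016, -0.0114] [0.001, 0.177, -0.003]
rows 0.7 [0.0034, 0.0, -0.0091] [0.0, 0.122, 0.0]
```

View pics/t7.png

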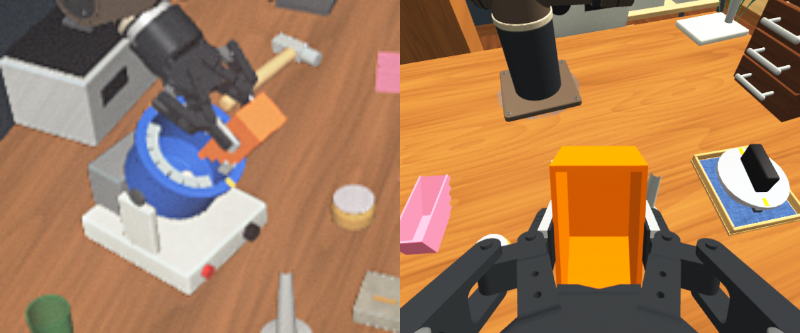

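The scoop's back is empty. Tipping further to clear the ramp.

carry_out(
  deltas=[0.003,0.001,-0.006,0,0.09,0,0.0045,0.0016,-0.0114,0,0.177,0,0.007,0.0016,-0.019,0,0.26,0,0.007,0.0016,-0.019,0,0.26,0,0.007,0.0016,-0.019,0,0.26,0],
)

```text
time: 19.1
eef_pos: [0.4958, 0.0093, 0.2472]
tcp_rot: [0.131, 0.81, 0.09, -0.564]
contact_force: [-0.5, -0.9, -1.8]
opening: 0.576
finger_force: 63.2
```

carry_out(
  deltas=[0,0,0,0,0,0,0,0,0,0,0,0,0,0,0,0,0,0,0,0,0,0,0,0],
)

```text
time: 19.6
eef_pos: [0.4959, 0.0093, 0.247]
tcp_rot: [0.131, 0.81, 0.091, -0.565]
contact_force: [0.3, 0.7, -1.7]
opening: 0.576
finger_force: 63.2
```

```bash
python3 - <<'E'
from h import *
T=T_tool(); a=pour(20,-.055,.09); b=pour(0,-.065,.08)
plan([(T[:3,3]-hd*.02+[0,0,.06],T[:3,:3])]+lerp((T[:3,3]-hd*.02+[0,0,.06],T[:3,:3]),b,2))
print(b[0])
E
```

```text
rows 1.1 [0.0632, -0.0001, -0.002] [0.0, 0.0, 0.0]
rows 3.4 [-0.0334, -0.0002, 0.0307] [0.0, -0.609, -0.001]
rows 3.4 [-0.0099, -0.0002, 0.0443] [0.0, -0.609, -0.001]
[0.44411672 0.02594133 0.2231    ]
```

carry_out(
  deltas=[0.02,0,0,0,0,0,0.05,0,-0.001,0,0,0,0.063,0,-0.002,0,0,0],
)

```text
time: 19.98
eef_pos: [0.477, 0.0157, 0.3094]
tcp_rot: [0.131, 0.811, 0.091, -0.563]
contact_force: [-0.2, 0.9, -1.4]
opening: 0.57
finger_force: 63.2
```

carry_out(
  deltas=[-0.008,0,0.008,0,-0.152,0,-0.017,0,0.015,0,-0.305,0,-0.025,0,0.023,0,-0.457,0,-0.033,0,0.031,0,-0.609,0],
)

```text
time: 20.48
eef_pos: [0.4603, 0.021, 0.2655]
tcp_rot: [0.152, 0.943, 0.047, -0.293]
contact_force: [-0.5, -0.1, -1.1]
opening: 0.575
finger_force: 63.1
```

carry_out(
  deltas=[-0.003,0,0.011,0,-0.152,0,-0.005,0,0.022,0,-0.305,0,-0.008,0,0.033,0,-0.457,0,-0.01,0,0.044,0,-0.609,0],
)

```text
time: 20.98
eef_pos: [0.4437, 0.0265, 0.2237]
tcp_rot: [0.159, 0.987, -0.001, 0.002]
contact_force: [-1.1, 0.2, -1.4]
opening: 0.578
finger_force: 63.1
```

```bash
python3 - <<'E'
from h import *
p,d,W=shoot('wrist'); q,d,W=shoot('top'); q=q[140:270,260:400,::-1]
cv2.imwrite('pics/t8.png',np.hstack([cv2.resize(q,(400,371)),cv2.resize(p[...,::-1],(400,371))]))
hsv=cv2.cvtColor(q,cv2.COLOR_BGR2HSV)
T=T_tool(); h=np.deg2rad(34.2); c=(np.array([.4436,-.2955,.15]),down(h))
plan(lerp((T[:3,3],T[:3,:3]),c,3)+[([.4436,-.2955,.014],down(h))])
E
```

```text
rows 4.1 [-0.0348, -0.1019, 0.0239] [-0.002, -0.0, 0.742]
rows 4.1 [-0.0946, -0.0516, 0.0238] [-0.002, -0.0, 0.742]
rows 4.1 [-0.1046, 0.0258, 0.0238] [-0.002, -0.0, 0.742]
rows 2.3 [0.0, -0.0, 0.136] [0.0, 0.0, -0.0]
```

View pics/t8.png

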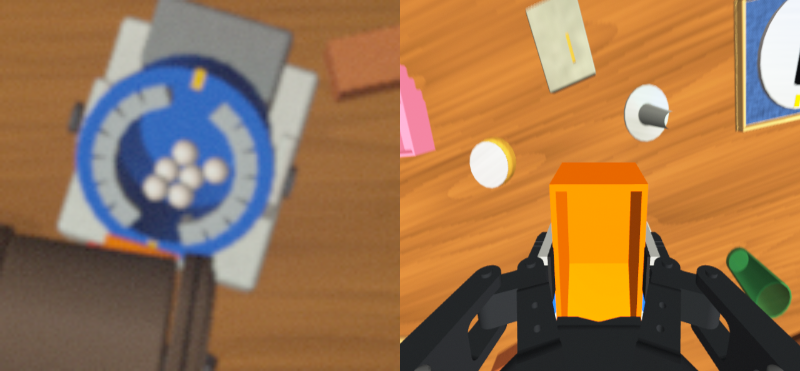

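All six balls are in the pot (left panel, around (185,175)) and the scoop is empty. Returning it to its free spot.

carry_out(
  deltas=[-0.035,-0.102,0.024,0,0,0.742,-0.035,-0.102,0.024,0,0,0.742,-0.035,-0.102,0.024,0,0,0.742,-0.035,-0.102,0.024,0,0,0.742,-0.035,-0.102,0.024,0,0,0.742],
)

```text
time: 21.7
eef_pos: [0.4458, -0.082, 0.1999]
tcp_rot: [0.506, 0.863, -0.0, -0.001]
contact_force: [-0.7, -0.2, -1.7]
opening: 0.578
finger_force: 63.2
```

carry_out(
  deltas=[-0.095,-0.052,0.024,0,0,0.742,-0.095,-0.052,0.024,0,0,0.742,-0.095,-0.052,0.024,0,0,0.742,-0.095,-0.052,0.024,0,0,0.742,-0.095,-0.052,0.024,0,0,0.742],
)

```text
time: 22.32
eef_pos: [0.4465, -0.19, 0.1756]
tcp_rot: [0.783, 0.622, -0.0, -0.0]
contact_force: [-0.2, 0.2, -2.7]
opening: 0.575
finger_force: 63.3
```

carry_out(
  deltas=[-0.105,0.026,0.024,0,0,0.742,-0.105,0.026,0.024,0,0,0.742,-0.105,0.026,0.024,0,0,0.742,-0.105,0.026,0.024,0,0,0.742,-0.105,0.026,0.024,0,0,0.742],
)

```text
time: 22.95
eef_pos: [0.4475, -0.298, 0.1516]
tcp_rot: [0.955, 0.297, -0.0, 0.0]
contact_force: [0.7, -0.6, -0.5]
opening: 0.577
finger_force: 63.3
```

```bash
python3 - <<'E'
from h import *
plan([([.4436,-.2955,.014],down(np.deg2rad(34.2)))])
E
```

```text
rows 2.4 [-0.0017, -0.0043, 0.1376] [0.0, 0.001, 0.005]
```

carry_out(
  deltas=[0,-0.002,0.055,0,0,0,-0.002,-0.004,0.1,0,0,0.005,-0.002,-0.004,0.125,0,0,0.005,-0.002,-0.004,0.135,0,0,0.005,-0.002,-0.004,0.138,0,0,0.005],
)

```text
time: 23.58
eef_pos: [0.4439, -0.2961, 0.0138]
tcp_rot: [0.956, 0.293, -0.0, 0.001]
contact_force: [0.3, 0.3, -1.8]
opening: 0.58
finger_force: 63.4
```

carry_out(
  deltas=[0,0,0.001,0,0,0,0,0,0.002,0,0,0,0,0,0.003,0,0,0,0,0,0.004,0,0,0],
)

```text
time: 24.08
eef_pos: [0.4436, -0.2961, 0.0098]
tcp_rot: [0.957, 0.291, -0.0, 0.001]
contact_force: [-0.0, 0.0, -1.5]
opening: 0.573
finger_force: 63.4
```

Nearly down. A little lower until contact.

carry_out(
  deltas=[0,0,0.0005,0,0,0,0,0,0.001,0,0,0,0,0,0.0015,0,0,0],
)

```text
time: 24.45
eef_pos: [0.4436, -0.2961, 0.0096]
tcp_rot: [0.957, 0.291, -0.0, 0.0]
contact_force: [-5.0, 2.9, 12.7]
opening: 0.577
finger_force: 65.0
```

carry_out(
  deltas=[0,0,-0.001,0,0,0,0,0,-0.001,0,0,0,0,0,-0.001,0,0,0,0,0,-0.001,0,0,0,0,0,-0.001,0,0,0],
  grip=100,
)

```text
time: 25.08
eef_pos: [0.4434, -0.2959, 0.0089]
tcp_rot: [0.957, 0.291, -0.0, 0.0]
contact_force: [-0.3, -0.4, -0.6]
opening: 0.997
finger_force: 0.0
```

carry_out(
  deltas=[0,0,-0.01,0,0,0,0,0,-0.035,0,0,0,0,0,-0.08,0,0,0,0,0,-0.14,0,0,0,0,0,-0.2,0,0,0],
)

```text
time: 25.7
eef_pos: [0.4432, -0.2955, 0.2115]
tcp_rot: [0.957, 0.291, -0.0, 0.001]
contact_force: [0.6, -1.0, -1.0]
opening: 0.998
finger_force: 0.0
```

carry_out(
  deltas=[-0.04,0,-0.02,0,0,0,-0.06,0,-0.02,0,0,0,-0.06,0,-0.02,0,0,0,-0.06,0,-0.02,0,0,0],
)

```text
time: 26.2
eef_pos: [0.3938, -0.3287, 0.229]
tcp_rot: [0.957, 0.291, -0.0, 0.0]
contact_force: [0.7, 0.1, -0.2]
opening: 1.001
finger_force: 0.0
```

```bash
python3 - <<'E'
from h import *
p,d,W=shoot('wrist'); q,_,_=shoot('top')
m=(d>0)&(W[...,2]>.034)&(W[...,2]<.055)&(np.hypot(W[...,0]-.428,W[...,1]+.305)<.068)
O=W[m]; print(cv2.minAreaRect(np.float32(O[:,:2]*1e3)),len(O),np.percentile(O[:,2],[5,50,95]))
cv2.imwrite('pics/t9.png',np.hstack([cv2.resize(q[120:340,130:530,::-1],(400,300)),cv2.resize(p[...,::-1],(400,300))]))
E
```

```text
((429.70111083984375, -304.9333190917969), (112.03163146972656, 50.234928131103516), 33.91902160644531) 1727 [0.03480013 0.04036587 0.04185098]
```

View pics/t9.png

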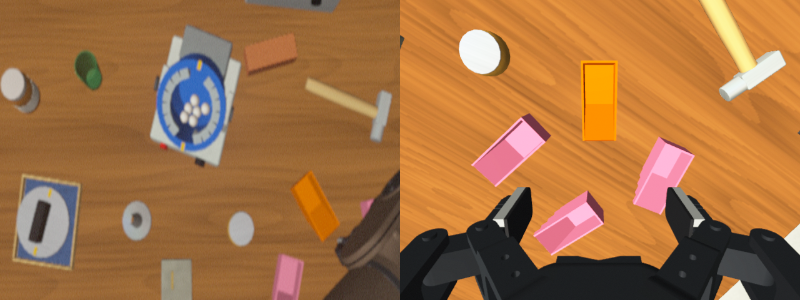

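The cap is in the tray at (42,222), the six balls are in the pot at (193,108), the empty scoop stands level, and the gripper is clear of everything.

```bash
python3 -c "
from plant import ctrl
print(ctrl.sign_off())"
```

```text
the job is handed in; nothing more can be done
None
```

The job is handed in at about 26 s of the 72 s limit: the cap stands in the middle of the tray, all six balls are in the pot, and the empty scoop stands upright on the bench with the gripper clear; the sign-off returned no verdict.

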